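Gauge a blow mould's depth and set the tube cutter's stop to it

ROBOT

A 6-joint arm with a two-finger parallel gripper is mounted at the origin on the work surface. World frame = base frame: x ahead of the robot, y to its left, z up, the work surface at z = 0. Lengths are in m, angles in rad, forces in N, time in s.
With the tool pointing down it reaches from about 0.3 to 0.95 m from the base axis. Payload 3.1 kg.
Tool frame: the origin (TCP) lies at the very end of the fingers, on their centre line; the grasp point (between the pads) lies 19 mm behind it; x points along the fingers, y is the direction in which the jaws open and shut, and the axes are right-handed (so a half turn about x gives the same grasp; the last joint's range is limited). The gripper opens to 85 mm and grips with 20 to 120 N. Pads are 22 mm wide; open, the fingers measure 114 mm over their backs; the gripper's body (76 mm by 85 mm) begins 54 mm behind the grasp point. The pads swing forward as they close: fully open they stand 13 mm farther back than shut.
Start: joints at [-1.36, 0.308, 1.634, -0, 1.2, -0.07], TCP at [0.173, -0.601, 0.231] pointing down, gripper open.
Joint ranges: [-3.06, 3.06], [-0.79, 1.96], [0.05, 2.63], [-1.19, 4.34], [0.05, 2.64], [-2.94, 2.94]. Speed limits (rad/s): [2.79, 2.79, 3.14, 3.14, 3.14, 3.14].

INTERFACE

Orientations are given as a 3x3 rotation matrix whose columns are the frame's x, y, z axes.
In Python, from cell import bot gives the robot as it stands. The module is installed in compiled form; this text tells all that it offers. Calls block until the motion is done:
- bot.move_ptp(position, orientation): joint-space move of the TCP to a pose.
- bot.move_linear(position, ori=None, rate=0.15): straight line of the TCP; ori=None keeps the orientation; rate is the mean speed in m/s.
- bot.goto_joints(angles): joint-space move.
- bot.grip(opening): finger opening in m; the grip force is fixed at half the most; returns when the fingers have stopped.
- bot.wait(seconds).
- bot.inverse_kinematics(position, orientation): joint angles nearest the present ones, or None.
- bot.get_obs(): the state.
- bot.capture(name): name is "scene" or "top" or "wrist"; returns a dict with "color" (420x560x3 uint8, blue, green, red), "range_z" (420x560 float32, m along the optical axis (not along the pixel's ray), 0 where there is no reading), "K" (3x3 intrinsics, pixels), "distortion" ([k1, k2, p1, p2, k3] as OpenCV has them; the pictures are not rectified), "R" (3x3) and "t" (3): a world point X has camera coordinates R X + t; the wrist camera has in their place "mount" (4x4, takes a point from camera to tool coordinates, whose origin is the TCP and whose axes are the tool frame's). Camera axes: x right, y down, z forward; pixel columns grow to the right and rows downward; lengths in m; the calibration is good to about 2 mm. A picture is of the moment at which its call begins: read the wrist's pose just before it.
A pose or a line that the arm cannot do raises bot.IKError and nothing moves.
- bot.job_done(): hands the job in, once; it reports no verdict.
The state is a dict: "t": time; "qpos": joint angles; "joint_velocities": joint speeds; "joint_efforts": joint torques, N m; "eef_pos": TCP position; "orientation": TCP orientation; "wrist_force": force on the tool from outside, world axes, zero at the start; "moment": the same for the moment, N m; "opening": finger opening in m.
Only numpy, scipy, OpenCV 4.12 (cv2) and the standard library are available. Lean on these libraries where they do the work, as an engineer would, in place of code of your own. Each camera call takes 0.05 s, during which the arm holds its last target.

TASK

Find out how deep the brass blow mould is: stand the depth gauge squarely across its mouth, slide the rod down gently until it bottoms, let go and read it. Then set the tube cutter's sliding stop to that same length, so that tubes are cut just as long as the mould is deep, and leave the gauge standing in the mould with its rod on the bottom so that I can check it. Don't knock the blown glass.

Things in the scene. Friction and masses are not known exactly. Their poses are not given: they have to be found in the camera images.
- mould_mouth (a point): Centre of the mouth of the fixed brass blow mould, level with its flat rim, 107 mm above the bench; z up. Upright brass cylinder 72 mm across on a dark iron base 116 x 96 mm; straight round bore 26 mm wide. The bore's flat floor is a plug, set somewhere 45 to 90 mm below the rim, nobody knows where. It is held by friction alone: a press of over 35 N shifts it and spoils the mould's setting.
- gauge_head (a point): Centre (half-way up) of the depth gauge's brass head, the place to grip it: an upright knurled cylinder 15 mm across and 36 mm tall on top of the gauge's steel rod; z up along the rod. The rod is 8 mm across with a black ring every 10 mm; this point is 144 mm above its tip. The gauge weighs about 0.24 kg and starts standing upright on the bench, rod drawn right up.
- gauge_base (a point): Centre of the underside of the gauge's steel beam, in line with the rod; z up, x along the beam. The beam is 90 mm long, 26 mm wide and 16 mm high, with a bush 12 mm high and 19 mm across on top, and the rod slides up and down through it. Hung by the head, the beam stays at the rod's lower end and cannot fall off. Set on the mould's rim, it bridges the mouth.
- gauge_rod (a joint): The depth gauge's reading, in m: how far the rod's tip stands out below the beam's underside (0 drawn right up and flush, up to 0.096). The steel shaft left showing between the bush and the head is 98 mm less this reading. The rod is stiff: it takes about 2.5 N to slide (plus the drag of speed, 8 N per m/s) and stays where it is left.
- cutter_zero (a point): Zero of the fixed tube cutter's scale: where its small steel wheel meets the tube, 41 mm above the bench; x points along the V-trough from the wheel to the stop, z up. Aluminium base 80 mm wide, from 70 mm behind the wheel to 200 mm ahead; over the wheel a blue arm 84 mm high with a black handle up to 112 mm; cream scale with a black tick every 10 mm (long every 50) from the wheel.
- stop_knob (a point): Centre (half-way up) of the red upright knob on the black sliding stop of the tube cutter (a saddle 36 mm along the trough and 96 mm across): a round knob 16 mm across and 40 mm tall whose foot is 59 mm above the bench. It stands 18 mm behind the stop's face, on the side away from the wheel.
- stop (a joint): The cutter's setting, in m: distance along the scale from the wheel to the stop's face, which is the length a tube is cut to (0 to 0.15; a red pointer line at the face shows it on the scale). It grows as the stop is slid along cutter_zero's x, takes about 2.5 N to slide and stays where it is left.
- bauble_a: Clear blown-glass ball 68 mm across with a neck, neck up on a loose cork ring; origin at the ball's centre, 45 mm above the bench. Not to be disturbed.
- bauble_b: Amber blown-glass ball 62 mm across with a neck, neck up on a loose cork ring; origin at the ball's centre, 42 mm above the bench. Not to be disturbed.
- bell_a: Clear blown-glass bell 54 mm across and 62 mm tall, standing; origin at the centre of its foot. Not to be disturbed.
- bell_b: Green blown-glass bell 54 mm across and 62 mm tall, standing; origin at the centre of its foot. Not to be disturbed.
There are look-alikes about, which are no part of the job. What is shaped like the part that bears gauge_head but pink or purple is not meant. Of the things that look like the part that bears mould_mouth, the middle-sized one is meant.

How it is judged:
On the way:
1. the gauge's beam sits flat across the mould's mouth and the rod's tip is pressed on the bore's floor (horizontal distance between gauge_base and mould_mouth below 0.009 m and z of gauge_base in the frame of mould_mouth between -0.0025 and 0.0025 m and angle between gauge_base's own z axis and vertical below 0.06 rad and contact force between gauge_rod_c0 and mould_plug_c0 above 1.5 N), for 0.1 s.
At the end, for the whole second after the job is handed in: The gauge stands released and at rest on the mould: beam flat on the rim (within 2.5 mm and 0.06 rad), its centre within 9 mm of the mouth's centre, the rod's tip on the bore's floor (within 2 mm); and the cutter's stop is set to the gauge's reading within 3 mm and left at rest (horizontal distance between gauge_base and mould_mouth below 0.009 m and z of gauge_base in the frame of mould_mouth between -0.0025 and 0.0025 m and angle between gauge_base's own z axis and vertical below 0.06 rad and ((value of joint gauge_rod between 0.0439 and 0.0461 m and value of joint stop between 0.0409 and 0.0491 m) or (value of joint gauge_rod between 0.0459 and 0.0481 m and value of joint stop between 0.0429 and 0.0511 m) or (value of joint gauge_rod between 0.0479 and 0.0501 m and value of joint stop between 0.0449 and 0.0531 m) or (value of joint gauge_rod between 0.0499 and 0.0521 m and value of joint stop between 0.0469 and 0.0551 m) or (value of joint gauge_rod between 0.0519 and 0.0541 m and value of joint stop between 0.0489 and 0.0571 m) or (value of joint gauge_rod between 0.0539 and 0.0561 m and value of joint stop between 0.0509 and 0.0591 m) or (value of joint gauge_rod between 0.0559 and 0.0581 m and value of joint stop between 0.0529 and 0.0611 m) or (value of joint gauge_rod between 0.0579 and 0.0601 m and value of joint stop between 0.0549 and 0.0631 m) or (value of joint gauge_rod between 0.0599 and 0.0621 m and value of joint stop between 0.0569 and 0.0651 m) or (value of joint gauge_rod between 0.0619 and 0.0641 m and value of joint stop between 0.0589 and 0.0671 m) or (value of joint gauge_rod between 0.0639 and 0.0661 m and value of joint stop between 0.0609 and 0.0691 m) or (value of joint gauge_rod between 0.0659 and 0.0681 m and value of joint stop between 0.0629 and 0.0711 m) or (value of joint gauge_rod between 0.0679 and 0.0701 m and value of joint stop between 0.0649 and 0.0731 m) or (value of joint gauge_rod between 0.0699 and 0.0721 m and value of joint stop between 0.0669 and 0.0751 m) or (value of joint gauge_rod between 0.0719 and 0.0741 m and value of joint stop between 0.0689 and 0.0771 m) or (value of joint gauge_rod between 0.0739 and 0.0761 m and value of joint stop between 0.0709 and 0.0791 m) or (value of joint gauge_rod between 0.0759 and 0.0781 m and value of joint stop between 0.0729 and 0.0811 m) or (value of joint gauge_rod between 0.0779 and 0.0801 m and value of joint stop between 0.0749 and 0.0831 m) or (value of joint gauge_rod between 0.0799 and 0.0821 m and value of joint stop between 0.0769 and 0.0851 m) or (value of joint gauge_rod between 0.0819 and 0.0841 m and value of joint stop between 0.0789 and 0.0871 m) or (value of joint gauge_rod between 0.0839 and 0.0861 m and value of joint stop between 0.0809 and 0.0891 m) or (value of joint gauge_rod between 0.0859 and 0.0881 m and value of joint stop between 0.0829 and 0.0911 m) or (value of joint gauge_rod between 0.0879 and 0.0901 m and value of joint stop between 0.0849 and 0.0931 m) or (value of joint gauge_rod between 0.0899 and 0.0921 m and value of joint stop between 0.0869 and 0.0951 m)) and z of gauge_rod_c0 in the frame of mould_plug below 0.0655 m and linear speed of gauge below 0.01 m/s and velocity of joint stop between -0.005 and 0.005 m/s); the robot touches nothing.
It fails at once if a blown-glass ball or bell is moved more than 20 mm (distance of any of bauble_a, bauble_b, bell_a, bell_b from where it was at the start of the episode above 0.02 m).
It fails at once if the mould's plug is pushed more than 2 mm out of its setting (distance of mould_plug from where it was at the start of the episode above 0.002 m).
It also fails if it takes over 46 s, if anything falls off the work surface, if the arm or the gripper's body presses on something with over 40 N, if the wrist force passes 120 N, or if a joint passes its speed limit or range.

## Working session

There is one attempt and no reset: what is moved stays moved. The work goes in short steps, each a Python script; the robot and the scene stay as the last script left them, time stands still between calls to the robot, and variables do not carry over. Pictures are saved under pics/ and viewed, and the job is handed in when it is done.

```bash
mkdir -p pics; ls; python3 - <<'E'
from cell import bot
import cv2,pickle
o=bot.get_obs();print(o)
d={}
for n in("scene","top","wrist"):
    c=bot.capture(n);d[n]=c;cv2.imwrite(f"pics/{n}0.png",c["color"])
    print(n,c["K"],c["distortion"],c.get("R"),c.get("t"),c.get("mount"))
d["obs"]=o
pickle.dump(d,open("c0.pkl","wb"))
E
```

```text
pics
{'t': 0.0, 'qpos': array([-1.35971769e+00,  3.09010123e-01,  1.63520652e+00,  1.41742048e-05,
        1.19971596e+00, -6.96960230e-02]), 'joint_velocities': array([-1.28517273e-04,  1.28422180e-03, -2.25917112e-04, -8.40038472e-04,
       -4.21326769e-05, -1.27889241e-05]), 'joint_efforts': array([-6.89096341e-04, -4.15259027e+01, -2.76665694e+01,  2.03065656e-05,
        1.02859162e-02, -2.03579651e-05]), 'eef_pos': array([ 0.17299194, -0.59971098,  0.23003439]), 'orientation': array([[-4.77338031e-04,  2.77094547e-01, -9.60842539e-01],
       [ 2.29078513e-03, -9.60839824e-01, -2.77094902e-01],
       [-9.99997262e-01, -2.33335173e-03, -1.76118677e-04]]), 'wrist_force': array([0.35167981, 0.39338554, 0.42005037]), 'moment': array([-0.01908164,  0.00685721,  0.00951223]), 'opening': 0.08526659855958574}
scene [[510.46252996   0.         278.27684746]
 [  0.         510.46252996 209.86695412]
 [  0.           0.           1.        ]] [-0.11314111  0.          0.          0.          0.        ] [[-2.23536411e-02  9.99560702e-01  1.94606668e-02]
 [ 7.62599169e-01  2.96352164e-02
[... 240 characters left out ...]
 ]] [-0.08176495  0.          0.          0.          0.        ] [[-0.0106145  -0.99973217 -0.02056499]
 [-0.9855062   0.01394122 -0.16906561]
 [ 0.16930703  0.01847238 -0.98539023]] [-0.0891303   0.56299092  0.93322657] None
wrist [[316.9640243    0.         280.14674879]
 [  0.         316.9640243  209.89712809]
 [  0.           0.           1.        ]] [-0.05427172  0.          0.          0.          0.        ] None None [[ 9.10968689e-04 -3.06974728e-01  9.51717230e-01 -1.42274046e-01]
 [ 9.99998828e-01  1.45047247e-03 -4.89335712e-04 -3.26953063e-04]
 [-1.23022595e-03  9.51716561e-01  3.06975689e-01 -7.94434511e-02]
 [ 0.00000000e+00  0.00000000e+00  0.00000000e+00  1.00000000e+00]]
```

View pics/scene0.png

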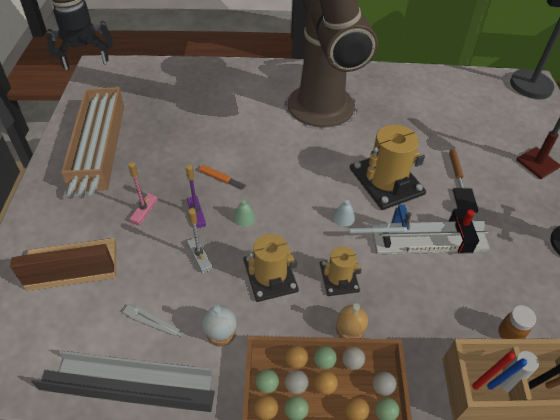

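View pics/top0.png

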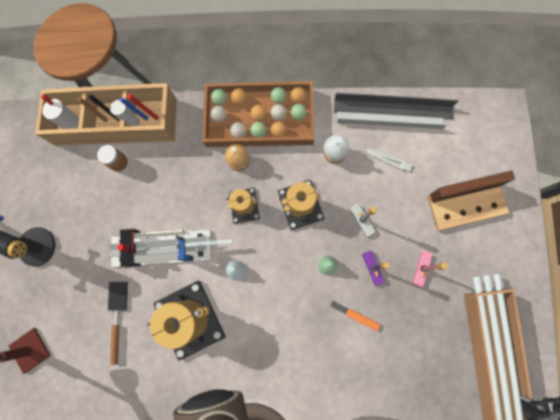

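View pics/wrist0.png

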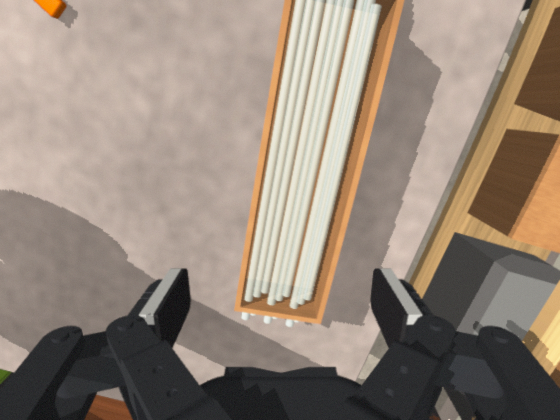

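```bash
cat > h.py <<'E'
import numpy as np,cv2,pickle
def pose(c,o=None):
    if c.get("R") is not None: return np.array(c["R"]),np.array(c["t"])
    M=np.array(c["mount"]);T=np.eye(4);T[:3,:3]=o["orientation"];T[:3,3]=o["eef_pos"]
    W=np.linalg.inv(T@M);return W[:3,:3],W[:3,3]
def ray(c,uv,o=None):
    R,t=pose(c,o);p=cv2.undistortPoints(np.array(uv,float).reshape(-1,1,2),c["K"],c["distortion"])[:,0]
    d=np.c_[p,np.ones(len(p))]@R;return -R.T@t,d
def onz(c,uv,z,o=None):
    C,d=ray(c,uv,o);return C+d*((z-C[2])/d[:,2])[:,None]
def proj(c,X,o=None):
    R,t=pose(c,o);return cv2.projectPoints(np.array(X,float).reshape(-1,1,3),cv2.Rodrigues(R)[0],t,c["K"],c["distortion"])[0][:,0]
def cloud(c,o=None):
    h,w=c["range_z"].shape;u,v=np.meshgrid(np.arange(w),np.arange(h))
    p=cv2.undistortPoints(np.c_[u.ravel(),v.ravel()].astype(float).reshape(-1,1,2),c["K"],c["distortion"])[:,0]
    z=c["range_z"].ravel();R,t=pose(c,o)
    P=(np.c_[p,np.ones(len(p))]*z[:,None]-t)@R;P[z==0]=np.nan
    return P.reshape(h,w,3)
def crop(c,x0,y0,x1,y1,s,name):
    cv2.imwrite(name,cv2.resize(c["color"][y0:y1,x0:x1],None,fx=s,fy=s,interpolation=cv2.INTER_CUBIC))
def two(c1,u1,c2,u2,o1=None,o2=None):
    C1,d1=ray(c1,u1,o1);C2,d2=ray(c2,u2,o2);d1=d1[0];d2=d2[0]
    s=np.linalg.lstsq(np.c_[d1,-d2],C2-C1,rcond=None)[0];a=C1+s[0]*d1;b=C2+s[1]*d2
    return (a+b)/2,np.linalg.norm(a-b)
E
python3 - <<'E'
from h import *
d=pickle.load(open("c0.pkl","rb"))
for n in("scene","top"):
    c=d[n];P=cloud(c)
    pts={"scene":[(270,245),(343,256),(396,140),(199,250),(193,213),(470,218),(400,240)],"top":[(312,193),(245,200),(160,325),(363,222),(371,211),(122,247),(180,243)]}[n]
    for u,v in pts: print(n,u,v,P[v,u].round(3))
crop(d["scene"],170,190,330,310,5,"pics/s1.png")
crop(d["scene"],330,170,490,290,5,"pics/s2.png")
crop(d["top"],270,165,410,270,5.5,"pics/t1.png")
crop(d["top"],100,180,240,285,5.5,"pics/t2.png")
E
```

```text
scene 270 245 [ 0.594 -0.131  0.094]
scene 343 256 [0.594 0.025 0.062]
scene 396 140 [0.289 0.166 0.125]
scene 199 250 [ 0.566 -0.289  0.029]
scene 193 213 [ 0.567 -0.288  0.158]
scene 470 218 [0.493 0.319 0.081]
scene 400 240 [0.507 0.17  0.009]
top 312 193 [ 0.611 -0.159  0.11 ]
top 245 200 [0.603 0.007 0.08 ]
top 160 325 [0.307 0.186 0.152]
top 363 222 [ 0.552 -0.294  0.024]
top 371 211 [ 0.556 -0.289  0.156]
top 122 247 [0.486 0.306 0.099]
top 180 243 [0.497 0.166 0.083]
```

View pics/s1.png

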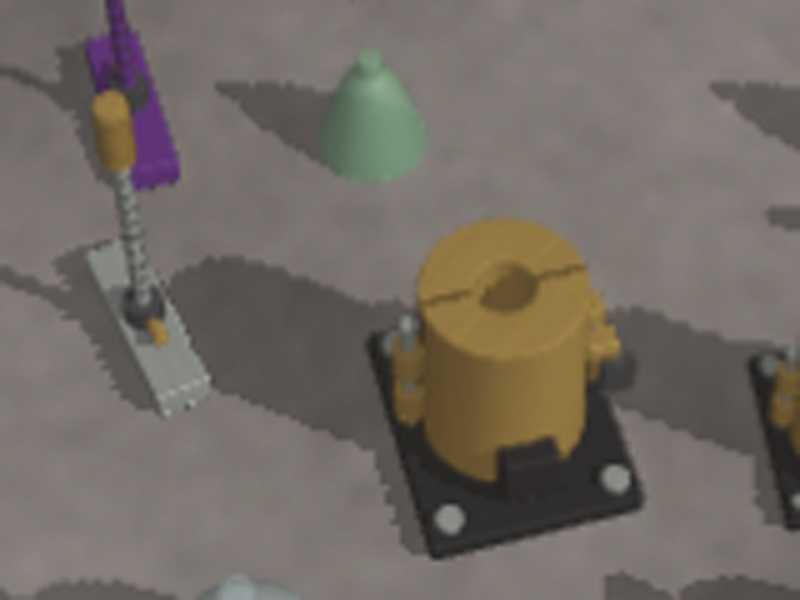

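View pics/s2.png

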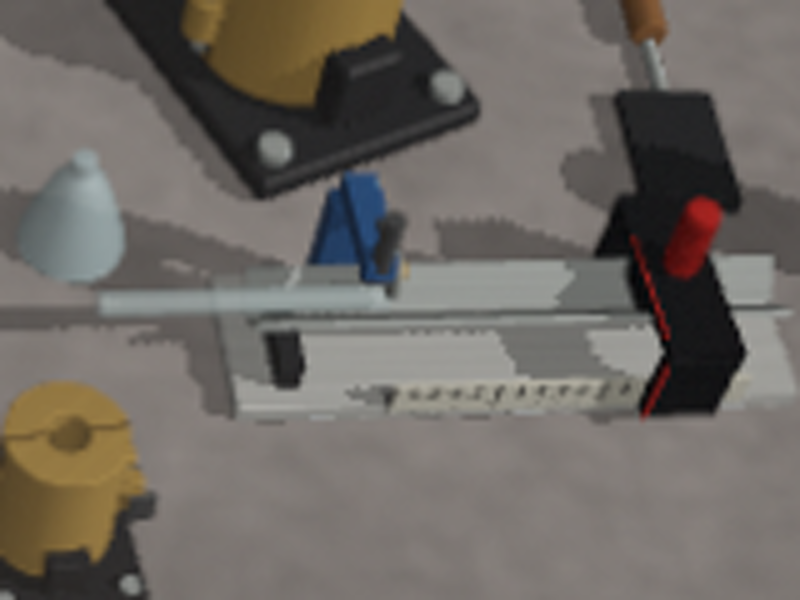

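View pics/t1.png

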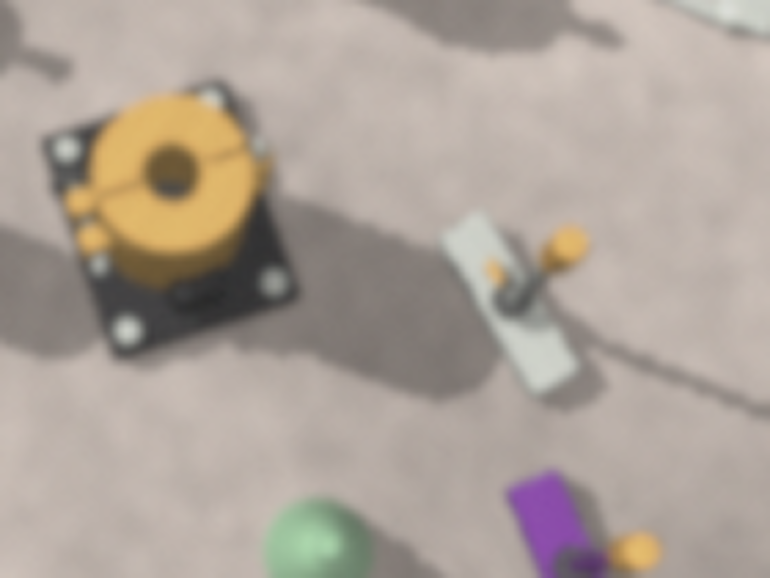

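View pics/t2.png

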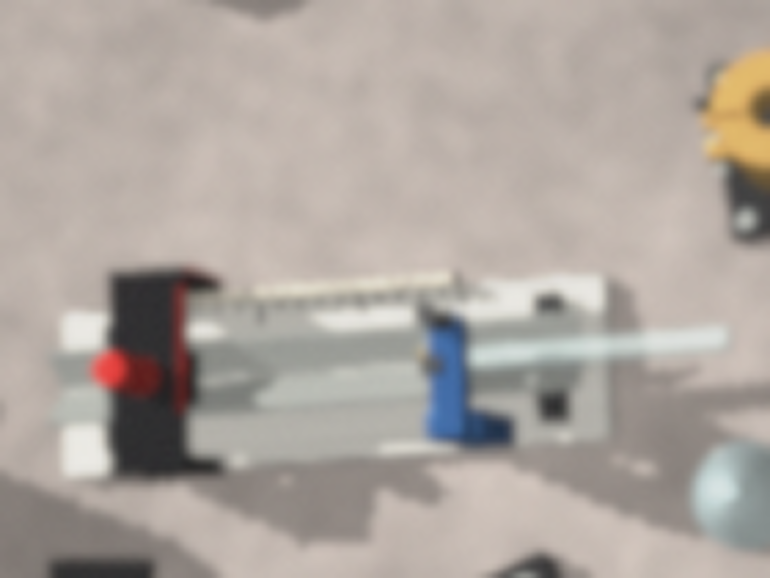

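```bash
python3 - <<'E'
from h import *
d=pickle.load(open("c0.pkl","rb"))
A={}
for n in("scene","top"):
    c=d[n];P=cloud(c);X,Y,Z=P[...,0],P[...,1],P[...,2]
    for nm,(x,y,r,z0,z1) in dict(rim=((.6,-.145,.06,.100,.115)),small=((.6,.0,.05,.07,.095)),big=((.3,.18,.08,.12,.16)),head=((.56,-.289,.03,.14,.17)),beam=((.56,-.289,.06,.010,.024))).items():
        m=((X-x)**2+(Y-y)**2<r*r)&(Z>z0)&(Z<z1)
        m8=m.astype(np.uint8);
        k,l,s,ce=cv2.connectedComponentsWithStats(m8);i=1+np.argmax(s[1:,4]);m=l==i
        q=P[m][:,:2].astype(np.float32);(cx,cy),rr=cv2.minEnclosingCircle(q*1000)
        print(n,nm,m.sum(),"mean",P[m].mean(0).round(4),"circ",round(cx),round(cy),"diam",round(2*rr), "minrect",[np.round(v,0) for v in cv2.minAreaRect(q*1000)])
    # colour-based circle on rim plane: brass mask
    hsv=cv2.cvtColor(c["color"],cv2.COLOR_BGR2HSV)
    m=(cv2.inRange(hsv,(100,100,20),(125,255,255))>0) 
    print(n,hsv[(245,255)[0] if n=="scene" else 193,270 if n=="scene" else 312], hsv[218 if n=="scene" else 247, 470 if n=="scene" else 122])
E
```

```text
scene rim 720 mean [ 0.6086 -0.1297  0.1053] circ 607 -129 diam 74 minrect [array([ 607., -130.]), array([74., 68.]), np.float64(1.0)]
scene small 463 mean [0.6094 0.0213 0.079 ] circ 605 19 diam 63 minrect [array([607.,  23.]), array([51., 57.]), np.float64(60.0)]
scene big 1287 mean [0.3189 0.1583 0.1436] circ 309 158 diam 111 minrect [array([309., 162.]), array([ 99., 108.]), np.float64(60.0)]
scene head 84 mean [ 0.5651 -0.2914  0.154 ] circ 563 -292 diam 17 minrect [array([ 564., -292.]), array([14., 15.]), np.float64(68.0)]
scene beam 291 mean [ 0.5704 -0.2898  0.015 ] circ 561 -291 diam 93 minrect [array([ 562., -292.]), array([92., 27.]), np.float64(29.0)]
scene [ 20 139 112] [  0 208 120]
top rim 601 mean [ 0.6053 -0.1313  0.1065] circ 606 -131 diam 72 minrect [array([ 605., -131.]), array([70., 70.]), np.float64(90.0)]
top small 349 mean [0.605  0.02   0.0801] circ 606 18 diam 61 minrect [array([605.,  21.]), array([53., 53.]), np.float64(49.0)]
top big 1588 mean [0.3073 0.1565 0.1484] circ 309 156 diam 108 minrect [array([307., 159.]), array([ 99., 102.]), np.float64(81.0)]
top head 52 mean [ 0.5599 -0.2923  0.1574] circ 561 -293 diam 15 minrect [array([ 560., -293.]), array([14., 14.]), np.float64(81.0)]
top beam 300 mean [ 0.5601 -0.2929  0.0158] circ 561 -293 diam 92 minrect [array([ 561., -293.]), array([90., 27.]), np.float64(29.0)]
top [ 18 134 202] [  1 184 179]
```

```bash
cat >> h.py <<'E'
def ori(phi):  # tool down, tool z = -(cos phi, sin phi)
    z=-np.array([np.cos(phi),np.sin(phi),0]);x=np.array([0,0,-1.]);return np.c_[x,np.cross(z,x),z]
E
python3 - <<'E'
from h import *
from cell import bot
d=pickle.load(open("c0.pkl","rb"))
P=cloud(d["top"]);X,Y,Z=P[...,0],P[...,1],P[...,2]
r=np.hypot(X-.606,Y+.13);m=(r>.039)&(r<.07)&(Z>.05)
print("fittings zmax",P[m][:,2].max() if m.any() else None)
g=np.array([.561,-.2925]);phi=np.arctan2(g[1],g[0]);R=ori(phi)
bot.move_ptp([*g,.215],R)
o=bot.get_obs();print(o["t"],o["eef_pos"],o["qpos"],o["wrist_force"])
c=bot.capture("wrist");cv2.imwrite("pics/w1.png",c["color"]);pickle.dump((c,o),open("w1.pkl","wb"))
print(proj(c,[[*g,.162],[*g,0.016]],o))
E
```

```text
fittings zmax 0.09983234285890172
1.95 [ 0.56065259 -0.29325663  0.21508227] [-5.50528081e-01  3.37385000e-01  1.62920064e+00 -4.41261811e-04
  1.17483048e+00  1.50171506e+00] [-0.79307916  0.05359013 -0.67974444]
[[280.03695254 232.71973933]
 [280.15308789 182.88895851]]
```

View pics/w1.png

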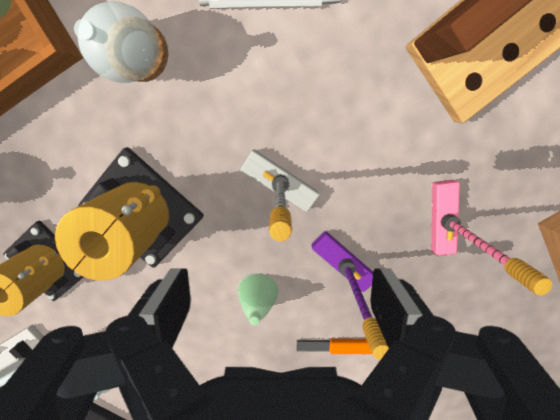

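```bash
python3 - <<'E'
from h import *
d=pickle.load(open("c0.pkl","rb"))
P=cloud(d["top"]);X,Y,Z=P[...,0],P[...,1],P[...,2]
m=(abs(X-.46)<.07)&(abs(Y+.31)<.05)&(Z>.13)
print(P[m].mean(0)); R=ori(np.arctan2(-.2925,.561)); print(R.T@(P[m].mean(0)-[.561,-.2925,.144]))
E
```

```text
[ 0.43388178 -0.31546907  0.15592274]
[-0.01192274  0.07913661  0.10209808]
```

```bash
python3 - <<'E'
from h import *
from cell import bot
bot.move_linear([.561,-.2925,.127],rate=.12)
o=bot.get_obs();print(o["t"],o["eef_pos"],o["wrist_force"])
bot.grip(0.0)
o=bot.get_obs();print(o["t"],o["eef_pos"],o["wrist_force"],o["opening"]);g0=o["eef_pos"][2]
np.save("g0.npy",o["eef_pos"])
bot.move_linear([.561,-.2925,.30],rate=.15)
bot.wait(.2)
o=bot.get_obs();print(o["t"],o["eef_pos"],o["wrist_force"],o["moment"],o["opening"])
c=bot.capture("scene");crop(c,150,130,310,250,5,"pics/s3.png")
c=bot.capture("wrist");cv2.imwrite("pics/w3.png",c["color"])
E
```

```text
2.8833 [ 0.56163779 -0.29298429  0.12778655] [-0.91432181 -0.47722889  0.44335848]
3.5417 [ 0.5610036  -0.29275499  0.12726077] [-0.38211619 -0.84868975  1.24106957] 0.013322566598624516
5.0417 [ 0.56056081 -0.29223863  0.29876711] [ 0.4472282   0.29852517 -1.71157228] [-0.00085     0.00915441 -0.00106651] 0.013248953115242752
```

View pics/s3.png

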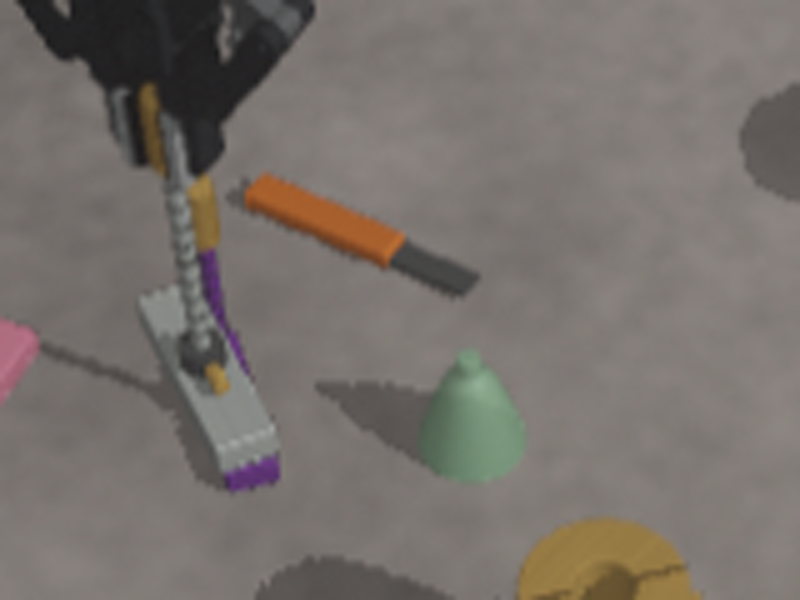

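View pics/w3.png

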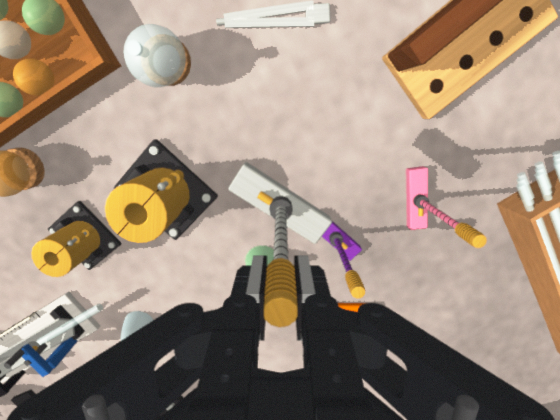

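```bash
python3 - <<'E'
from h import *
from cell import bot
bot.move_linear([.606,-.1305,.27],rate=.18)
bot.wait(.2)
o=bot.get_obs();print(o["t"],o["eef_pos"],o["wrist_force"],o["opening"])
for n in("scene","top"):
    c=bot.capture(n);P=cloud(c);X,Y,Z=P[...,0],P[...,1],P[...,2]
    m=((X-.606)**2+(Y+.13)**2<.06**2)&(Z>.148)&(Z<.168)
    k,l,s,ce=cv2.connectedComponentsWithStats(m.astype(np.uint8));m=l==1+np.argmax(s[1:,4])
    q=P[m][:,:2].astype(np.float32)*1000
    print(n,m.sum(),[np.round(v,1) for v in cv2.minAreaRect(q)],P[m][:,2].mean())
    cv2.imwrite(f"pics/{n}4.png",c["color"])
    if n=="scene": crop(c,210,150,370,290,5,"pics/s4.png")
    else: crop(c,240,140,380,250,5,"pics/t4.png")
E
```

```text
6.4417 [ 0.60591454 -0.13160069  0.27023879] [ 0.17292161 -0.66475076 -2.17271738] 0.013564263567755136
scene 477 [array([ 607.1, -130.3]), array([93.3, 27.1]), np.float64(28.6)] 0.1574684496021386
top 111 [array([ 627.1, -118. ]), array([38.9, 21.8]), np.float64(29.3)] 0.15913234864815415
```

View pics/s4.png

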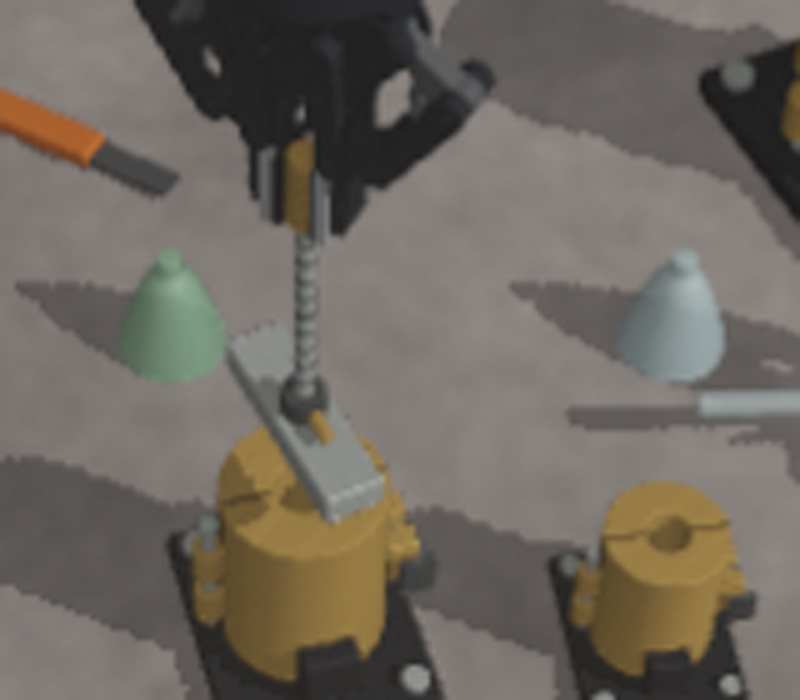

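View pics/t4.png

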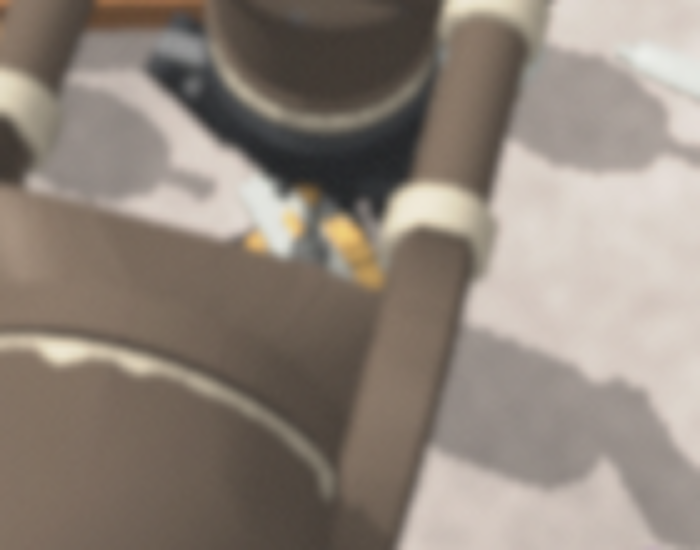

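```bash
python3 - <<'E'
from h import *
from cell import bot
p=[.606,-.1305]
bot.move_linear([*p,.238],rate=.06)
L=[];z=.238
bot.move_linear([*p,.200],rate=.05)
o=bot.get_obs();print(o["t"],o["eef_pos"],o["wrist_force"]);z=.200
while z>.1405:
    z-=.001
    bot.move_linear([*p,z],rate=.02)
    o=bot.get_obs();f=o["wrist_force"][2];L.append((round(z,4),round(float(o["eef_pos"][2]),4),round(float(f),2)))
    if f>8: break
print(L[:8],L[-12:]);print(o["t"],o["wrist_force"])
if f>8:
    bot.wait(.25);o=bot.get_obs();print(o["t"],o["eef_pos"],o["wrist_force"]) 
E
```

```text
8.1333 [ 0.60511459 -0.13020281  0.19911283] [ 0.24684635 -0.42489205 -1.60390727]
[(0.199, 0.1987, 0.13), (0.198, 0.198, 1.27), (0.197, 0.1969, 2.04), (0.196, 0.1958, 1.2), (0.195, 0.1946, -1.55), (0.194, 0.194, 0.22), (0.193, 0.1932, 0.47), (0.192, 0.1922, 0.92)] [(0.169, 0.1688, 0.73), (0.168, 0.1678, 0.44), (0.167, 0.1669, 0.86), (0.166, 0.1658, 1.83), (0.165, 0.1648, 1.19), (0.164, 0.1639, 0.39), (0.163, 0.1629, 0.7), (0.162, 0.1619, -0.22), (0.161, 0.1609, 1.46), (0.16, 0.1608, 4.99), (0.159, 0.1608, 7.85), (0.158, 0.1607, 11.57)]
18.6333 [-0.9696862   0.17490463 11.56804307]
18.8833 [ 0.60670208 -0.13082925  0.16073554] [-1.60277561 -0.67657339 11.27805964]
```

```bash
python3 - <<'E'
from h import *
from cell import bot
p=[.606,-.1305]
bot.move_linear([*p,.1605],rate=.02)
o=bot.get_obs();print(o["t"],o["eef_pos"],o["wrist_force"])
bot.grip(.05)
bot.move_linear([*p,.225],rate=.2)
o=bot.get_obs();print(o["t"],o["eef_pos"],o["wrist_force"])
# move toward stop knob, high
k=np.array([.487,.308])
phi=np.arctan2(k[1],k[0])
bot.move_ptp([k[0],k[1],.20],ori(phi))
o=bot.get_obs();print(o["t"],o["eef_pos"],o["qpos"])
D={"obs":o}
for n in("scene","top","wrist"):
    D[n]=bot.capture(n)
    cv2.imwrite(f"pics/{n}5.png",D[n]["color"])
pickle.dump(D,open("c5.pkl","wb"))
crop(D["scene"],200,170,360,290,5,"pics/s5.png")
crop(D["top"],240,140,380,245,5.5,"pics/t5.png")
for n in("scene","top"):
    P=cloud(D[n]);X,Y,Z=P[...,0],P[...,1],P[...,2]
    for nm,a,b in(("beam",.115,.128),("head",.166,.21)):
        m=((X-.606)**2+(Y+.13)**2<.055**2)&(Z>a)&(Z<b)
        k,l,s,ce=cv2.connectedComponentsWithStats(m.astype(np.uint8))
        if k<2: continue
        m=l==1+np.argmax(s[1:,4]);q=P[m][:,:2].astype(np.float32)*1000
        print(n,nm,m.sum(),[np.round(v,1) for v in cv2.minAreaRect(q)],P[m][:,2].mean(),P[m][:,2].max())
E
```

```text
19.1583 [ 0.60566453 -0.13046274  0.16081152] [-0.38268769  0.10836017  4.4668711 ]
20.075 [ 0.60624365 -0.13056774  0.22549203] [-0.75225301  0.3045179  -0.27491353]
21.7417 [0.48768068 0.30720926 0.19997078] [ 4.86861293e-01  2.47260204e-01  1.77880500e+00 -5.26975822e-04
  1.11538485e+00  1.49528804e+00]
scene beam 402 [array([ 606.8, -129.6]), array([91.7, 27. ]), np.float64(30.2)] 0.12148771077426111 0.1277219090793762
scene head 112 [array([ 607.3, -128.6]), array([14.7, 15.8]), np.float64(16.8)] 0.18426341310836422 0.19688960702620237
top beam 327 [array([ 605.8, -130.5]), array([90.8, 26.4]), np.float64(28.9)] 0.12249021991844113 0.12783309190477898
top head 58 [array([ 604.3, -130.8]), array([14.1, 13.8]), np.float64(4.1)] 0.18949622791427803 0.1980271612205084
```

View pics/s5.png

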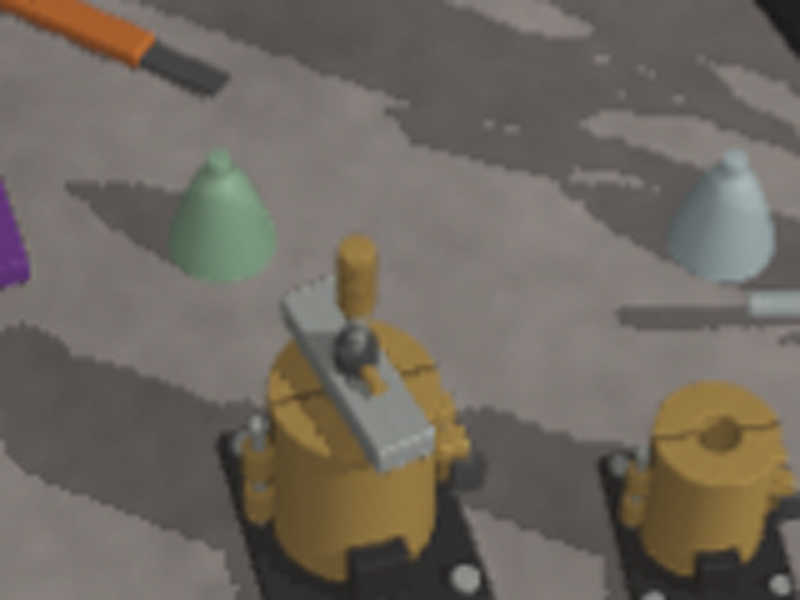

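View pics/scene5.png

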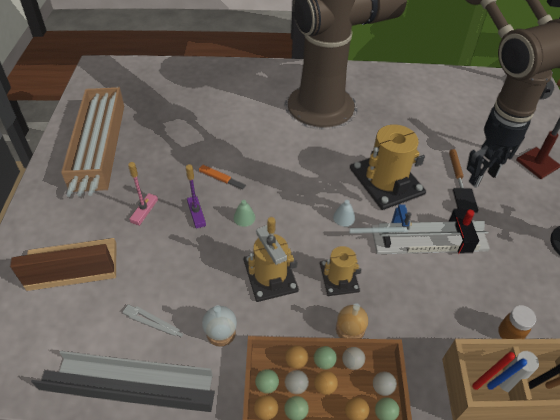

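View pics/wrist5.png

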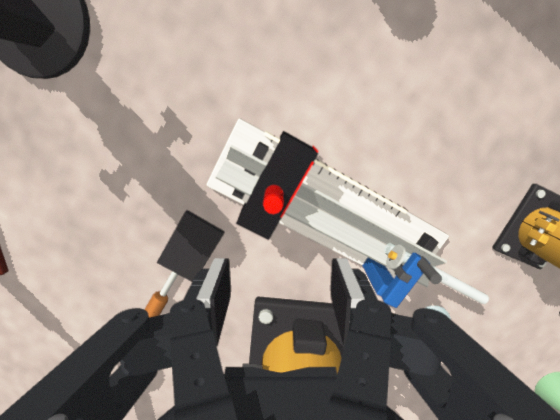

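View pics/t5.png

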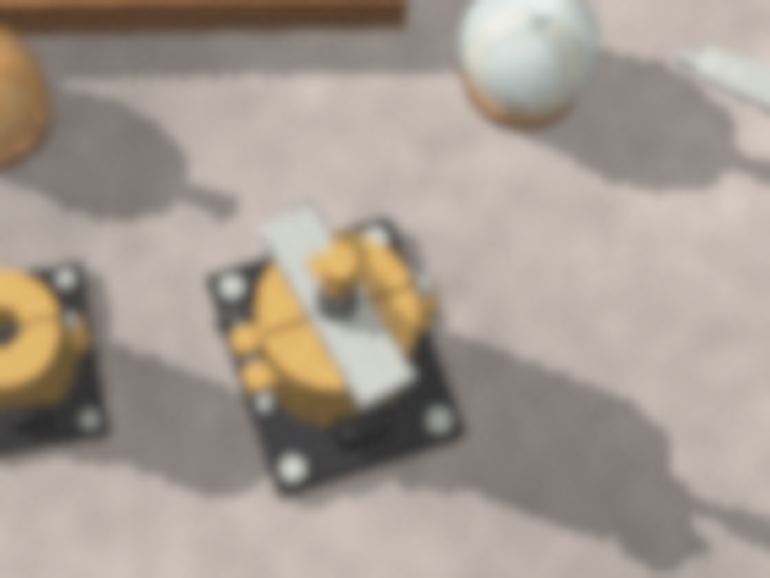

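```bash
python3 - <<'E'
from h import *
D=pickle.load(open("c5.pkl","rb"));c=D["wrist"]
crop(c,200,110,460,300,3,"pics/w5.png")
cv2.imwrite("pics/w5b.png",cv2.resize(c["color"][145:225,295:425],None,fx=6,fy=6,interpolation=cv2.INTER_CUBIC))
d=pickle.load(open("c0.pkl","rb"))
cv2.imwrite("pics/s0b.png",cv2.resize(d["scene"]["color"][225:260,380:490],None,fx=7,fy=7,interpolation=cv2.INTER_CUBIC))
for nm,dd,x,y,z0 in(("before",d,.561,-.2925,.12),("after",D,.606,-.13,.15)):
  for n in("scene","top"):
    P=cloud(dd[n]);X,Y,Z=P[...,0],P[...,1],P[...,2]
    m=((X-x)**2+(Y-y)**2<.02**2)&(Z>z0);print(nm,n,np.sort(P[m][:,2])[-40:].mean(),np.percentile(P[m][:,2],[75,90]))
E
```

```text
before scene 0.16027701658614252 [0.15900975 0.16158304]
before top 0.16049871678513647 [0.16137182 0.16263718]
after scene 0.19430866520580498 [0.19272302 0.1952327 ]
after top 0.19478198655521398 [0.19571557 0.19664794]
```

View pics/w5.png

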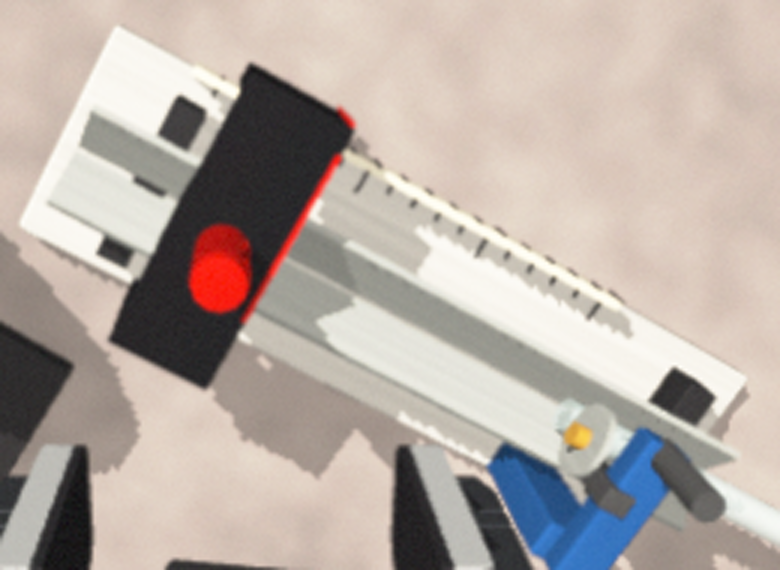

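View pics/w5b.png

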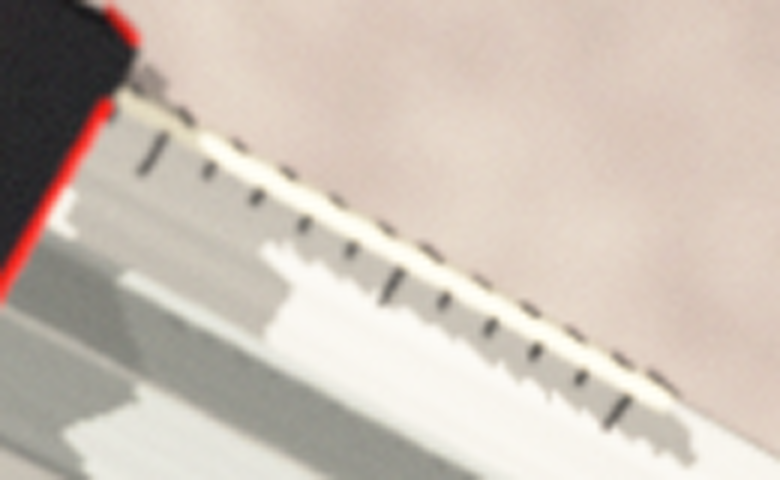

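View pics/s0b.png

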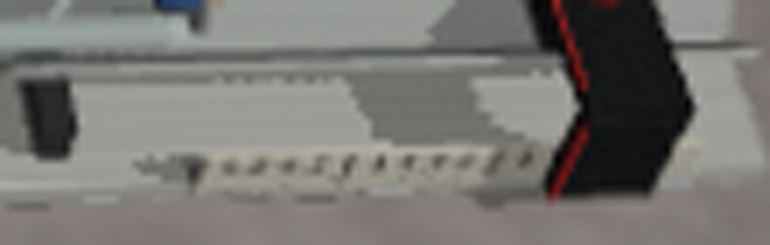

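```bash
python3 - <<'E'
from h import *
D=pickle.load(open("c5.pkl","rb"));c=D["wrist"];o=D["obs"]
P=cloud(c,o)
px=[(295+x/6-.42,145+y/6-.42) for x,y in((620,412),(392,287),(152,154))]
print([P[int(round(v)),int(round(u))].round(4) for u,v in px])
z=np.nanmedian([P[int(round(v)),int(round(u)),2] for u,v in px])
T=onz(c,px,z,o);print(z,T.round(4),np.linalg.norm(T[1]-T[0]),np.linalg.norm(T[2]-T[1]))
hsv=cv2.cvtColor(c["color"],cv2.COLOR_BGR2HSV)
for n,cc,oo in(("wrist",c,o),("scene",D["scene"],None),("top",pickle.load(open("c0.pkl","rb"))["top"],None)):
    hsv=cv2.cvtColor(cc["color"],cv2.COLOR_BGR2HSV);PP=cloud(cc,oo)
    m=((hsv[...,0]<6)|(hsv[...,0]>174))&(hsv[...,1]>150)&(abs(PP[...,0]-.487)<.05)&(abs(PP[...,1]-.308)<.05)
    mk=m&(PP[...,2]>.07)
    q=PP[mk];print(n,mk.sum(),q[:,2].max(),"top",q[q[:,2]>.095].mean(0),[np.round(v,1) for v in cv2.minAreaRect(q[:,:2].astype(np.float32)*1000)])
    ml=m&(PP[...,2]<.062);print("line",ml.sum(),PP[ml].mean(0),PP[ml][:,:].min(0),PP[ml].max(0))
    a=T[2]-T[0];a/=np.linalg.norm(a)
    ql=PP[ml];print("line s",np.median((ql-T[0])@a), "knob s",np.mean((q[q[:,2]>.095]-T[0])@a),"axis",a)
E
```

```text
[array([0.5315, 0.1812, 0.0127]), array([0.5279, 0.2304, 0.0103]), array([0.5246, 0.2811, 0.012 ])]
0.011994736619206928 [[0.5312 0.1808 0.012 ]
 [0.5276 0.2308 0.012 ]
 [0.5243 0.281  0.012 ]] 0.05019999776518994 0.05031641772651496
wrist 446 0.100807146455008 top [0.48981161 0.31538726 0.09814771] [array([490. , 315.3]), array([16. , 15.6]), np.float64(66.8)]
line 207 [0.49656121 0.30261104 0.05865345] [0.4683869  0.29662171 0.056452  ] [0.5317698  0.32333093 0.06187958]
line s 0.12055594367450236 knob s 0.13714653930298826 axis [-0.06827321  0.99766666  0.        ]
scene 91 0.10099816442839271 top [0.48966026 0.31486487 0.0979824 ] [array([490.6, 314. ]), array([18.2, 15.5]), np.float64(24.1)]
line 46 [0.50136069 0.30377503 0.05715372] [0.44914616 0.29562519 0.03509109] [0.5362024  0.32863193 0.06194642]
line s 0.12078304857190347 knob s 0.13663570097452438 axis [-0.06827321  0.99766666  0.        ]
top 54 0.10094593087184459 top [0.48751829 0.31091743 0.09795483] [array([486.7, 310.1]), array([12.2, 14.4]), np.float64(65.2)]
line 2 [0.49194871 0.29717784 0.05520511] [0.49052859 0.29651184 0.05381344] [0.49336882 0.29784383 0.05659679]
line s 0.11883370061803221 knob s 0.13284371791941268 axis [-0.06827321  0.99766666  0.        ]
```

```bash
python3 - <<'E'
from h import *
from cell import bot
a=np.array([-.06827,.99767,0]);T0=np.array([.5312,.1808,.012])
R=ori(np.arctan2(.06827,.99767))
k=np.array([.4898,.3150])
bot.move_ptp([*k,.17],R)
bot.move_linear([*k,.067],rate=.12)
o=bot.get_obs();print(o["t"],o["eef_pos"],o["wrist_force"])
bot.grip(0.)
o=bot.get_obs();print(o["t"],o["eef_pos"],o["wrist_force"],o["opening"],"knob s",(o["eef_pos"]-T0)@a)
p0=np.array([*k,.067])
p=p0-a*.0462
bot.move_linear(p,rate=.04)
bot.wait(.1)
o=bot.get_obs();print(o["t"],o["eef_pos"],o["wrist_force"],o["opening"],"knob s",(o["eef_pos"]-T0)@a)
D={"obs":o}
for n in("wrist","scene"):
    D[n]=bot.capture(n);cv2.imwrite(f"pics/{n}6.png",D[n]["color"])
pickle.dump(D,open("c6.pkl","wb"))
crop(D["scene"],360,190,500,270,5.5,"pics/s6.png")
E
```

```text
23.45 [0.49061965 0.31544014 0.06784918] [0.46878005 0.83134325 0.00346752]
23.8667 [0.49044727 0.31526216 0.06806059] [-0.85657947 -1.29326509  5.06019128] 0.014050017712554057 knob s 0.13693105449082624
25.275 [0.49337459 0.2696889  0.06804586] [-1.60221856 -0.27340532  8.25735642] 0.014289511487145065 knob s 0.0912641260655463
```

View pics/wrist6.png

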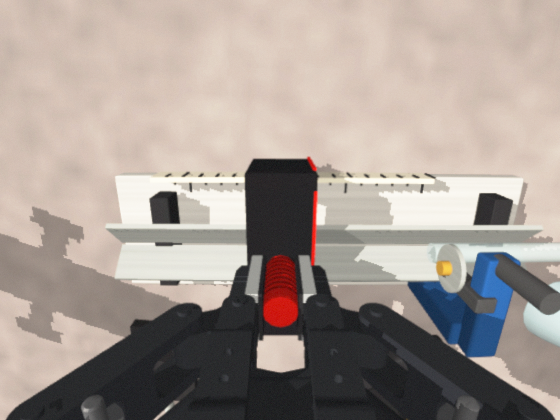

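View pics/s6.png

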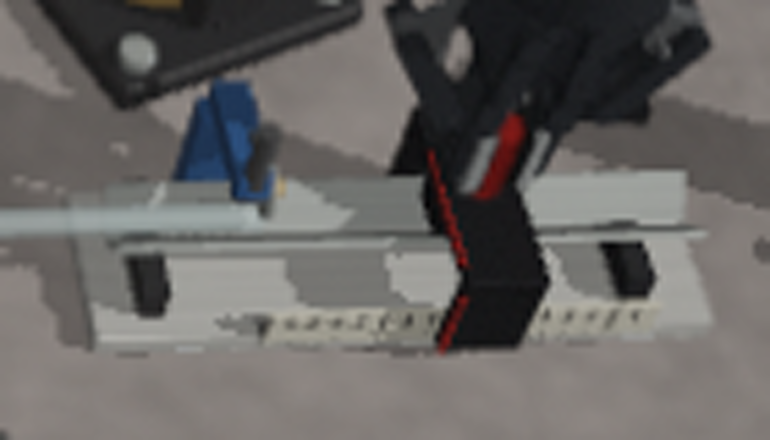

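```bash
python3 - <<'E'
from h import *
from cell import bot
bot.grip(.045)
o=bot.get_obs();p=o["eef_pos"]
bot.move_linear([p[0],p[1],.19],rate=.15)
bot.wait(.3)
o=bot.get_obs();print(o["t"],o["eef_pos"])
D={"obs":o}
for n in("wrist","scene","top"):
    D[n]=bot.capture(n);cv2.imwrite(f"pics/{n}7.png",D[n]["color"])
pickle.dump(D,open("c7.pkl","wb"))
c=D["wrist"]
cv2.imwrite("pics/w7b.png",cv2.resize(c["color"][130:230,180:440],None,fx=3,fy=3,interpolation=cv2.INTER_CUBIC))
a=np.array([-.06827,.99767,0]);T0=np.array([.5312,.1808,.012])
for n,oo in(("wrist",o),("scene",None)):
    cc=D[n];hsv=cv2.cvtColor(cc["color"],cv2.COLOR_BGR2HSV);PP=cloud(cc,oo)
    m=((hsv[...,0]<6)|(hsv[...,0]>174))&(hsv[...,1]>150)&(abs(PP[...,0]-.49)<.06)&(abs(PP[...,1]-.265)<.05)
    q=PP[m&(PP[...,2]>.09)];ql=PP[m&(PP[...,2]<.062)]
    (kc,_)=cv2.minEnclosingCircle(q[:,:2].astype(np.float32)*1000)
    print(n,len(q),len(ql),"knob s",(np.array([*kc,0])/1000-T0)@a,"line s",np.median((ql-T0)@a) if len(ql) else None)
for n in("scene","top"):
    P=cloud(D[n]);X,Y,Z=P[...,0],P[...,1],P[...,2]
    m=((X-.606)**2+(Y+.13)**2<.055**2)&(Z>.115)&(Z<.128)
    k,l,s,ce=cv2.connectedComponentsWithStats(m.astype(np.uint8))
    m=l==1+np.argmax(s[1:,4]);q=P[m][:,:2].astype(np.float32)*1000
    print(n,"beam",[np.round(v,1) for v in cv2.minAreaRect(q)],P[m][:,2].mean())
E
```

```text
27.0417 [0.4922073  0.26842452 0.1891064 ]
wrist 367 227 knob s 0.09143262210217283 line s 0.0754090919898224
scene 37 80 knob s 0.09164490052197265 line s 0.07593564449342373
scene beam [array([ 607.3, -128.8]), array([92., 27.]), np.float64(29.2)] 0.12151152483978227
top beam [array([ 606.1, -130.5]), array([90.6, 26.4]), np.float64(28.8)] 0.12278595346297572
```

View pics/w7b.png

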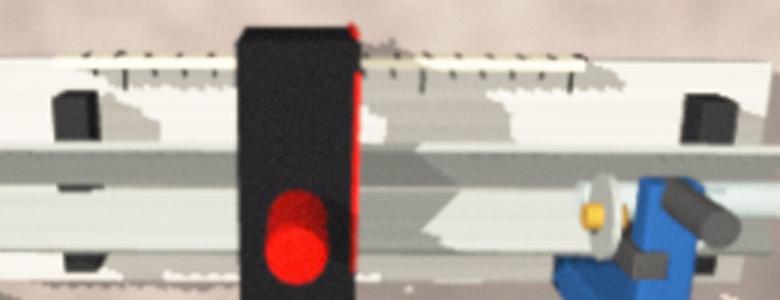

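View pics/scene7.png

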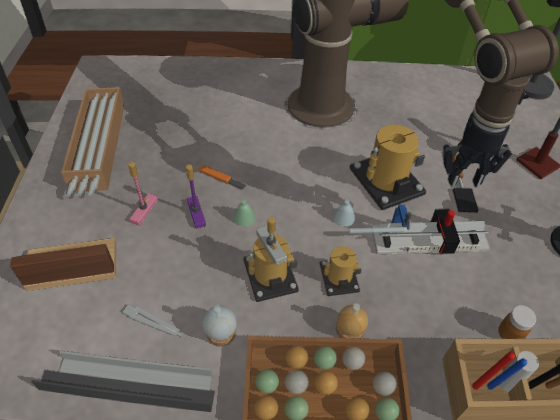

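```bash
python3 - <<'E'
from h import *
D=pickle.load(open("c7.pkl","rb"));c=D["wrist"];o=D["obs"]
px=[(180+x/3-.33,130+y/3-.33) for x,y in((571,82),(422,80),(125,78))]
P=cloud(c,o);print([P[int(round(v)),int(round(u))].round(4) for u,v in px])
T=onz(c,px,.012,o);a=T[2]-T[0];L=np.linalg.norm(a);a/=L;print(T.round(4),L,np.linalg.norm(T[1]-T[0]))
hsv=cv2.cvtColor(c["color"],cv2.COLOR_BGR2HSV)
for y in(155,170,185,200,212):
    r=[x for x in range(285,310) if (hsv[y,x,0]<6 or hsv[y,x,0]>174) and hsv[y,x,1]>150 ]
    if not r: continue
    e=[(min(r)-.5,y),(max(r)+.5,y)]
    print(y,r,P[y,r[0]:r[-1]+1,2].round(3),((onz(c,e,.059,o)-T[0])@a).round(4))
# knob top circle in this picture
m=((hsv[...,0]<6)|(hsv[...,0]>174))&(hsv[...,1]>150)&(P[...,2]>.094)
v,u=np.where(m);k=onz(c,[(u.mean(),v.mean())],.099,o);print("knob",k,(k[0]-T[0])@a)
# wheel / C
crop(D["scene"],370,205,500,260,6,"pics/s7.png")
cs=D["scene"];print("scene cam",-cs["R"].T@cs["t"])
E
```

```text
[array([0.5306, 0.1807, 0.0121]), array([0.5278, 0.2312, 0.0114]), array([0.5212, 0.3305, 0.0134])]
[[0.5306 0.1807 0.012 ]
 [0.5275 0.2309 0.012 ]
 [0.5213 0.3304 0.012 ]] 0.14997138114451009 0.05033057754725547
155 [298, 299, 300] [0.059 0.058 0.059] [0.0759 0.0734]
170 [297, 298] [0.059 0.059] [0.0765 0.0748]
185 [297, 298, 299] [0.057 0.059 0.06 ] [0.0762 0.0736]
200 [285, 286, 287, 288, 297, 298] [0.081 0.076 0.073 0.068 0.058 0.059 0.057 0.058 0.058 0.058 0.058 0.06
 0.058 0.058] [0.0866 0.0741]
212 [285, 286, 287, 288, 289, 297, 298] [0.098 0.098 0.098 0.098 0.093 0.058 0.058 0.059 0.06  0.06  0.059 0.059
 0.058 0.059] [0.0865 0.0738]
knob [[0.49192362 0.27162059 0.099     ]] 0.0931388937261076
scene cam [ 1.22423341 -0.11646003  0.95165795]
```

View pics/s7.png

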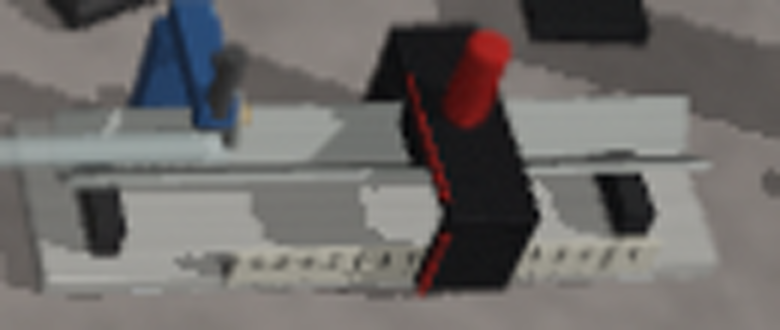

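```bash
python3 - <<'E'
from cell import bot
bot.job_done();print(bot.get_obs()["t"])
E
```

```text
the job is handed in; nothing more can be done
the job is handed in; nothing more can be done
```

The mould is about 73 mm deep, and I set the cutter's stop to about 73.5 mm. I handed the job in about 27 s in; the system gives no verdict.

- **Measuring:** I stood the gauge across the middle-sized mould (72 mm across, rim at about 107 mm). I slid the rod down in 1 mm steps until the wrist force rose to about 11 N and held it there for 0.25 s, well under the 35 N limit, then let go.
- **Reading:** The arm's heights gave 73.5 mm and the drop of the gauge's head in the camera images gave about 73 mm, so they agree within 1 mm.
- **Gauge as left:** After release the beam lies flat on the rim, with its centre within about 1 mm of the mouth's centre in both views. I did not see the rod tip directly; the force rise when it bottomed shows it reached the floor.
- **Stop as left:** The front edge of the red pointer reads 73.5–74 mm against the scale's ticks. The knob's position gives 73.3–75 mm, so these differ by up to about 2 mm but stay within the 3 mm allowed.
- **Glass:** The last scene picture shows the glass standing where it started, judged by eye. The gripper is open and clear of everything.

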